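# Draw a ticket fence into register with a tapered drift

## Robot

A 6-joint arm with a two-finger parallel gripper is mounted at the origin on the work surface. World frame = base frame: x ahead of the robot, y to its left, z up, the work surface at z = 0. Lengths are in m, angles in rad, forces in N, time in s.
With the tool pointing down it reaches from about 0.225 to 0.875 m from the base axis. Payload 3.4 kg.
Tool frame: the origin (TCP) lies between the finger pads; the fingertips stand 14 mm ahead of it and the grasp point (between the pads) lies 5 mm behind it; z points along the fingers, y is the direction in which the jaws open and shut (so a half turn about z gives the same grasp; the last joint's range is limited). The gripper opens to 85 mm and grips with 20 to 120 N. Pads are 22 mm wide; open, the fingers measure 114 mm over their backs; the gripper's body (76 mm by 85 mm) begins 54 mm behind the grasp point. The pads swing forward as they close: fully open they stand 13 mm farther back than shut.
Start: joints at [-1.288, 0.276, 1.505, -0, 1.361, -0.121], TCP at [0.226, -0.529, 0.245] pointing down, gripper open.
Joint ranges: [-2.89, 2.89], [-0.75, 2.08], [0.22, 2.7], [-1.18, 4.32], [0.11, 2.71], [-2.7, 2.7]. Speed limits (rad/s): [2.57, 2.57, 3.14, 3.14, 3.14, 3.14].

## Interface

Orientations are given as a unit quaternion [w, x, y, z].
In Python, from rig import manip, get_image, job gives the robot as it stands. The module is installed in compiled form; this text tells all that it offers.
- The arm moves only by the tool step_arm, never from a script. Its argument "moves" is one flat list of numbers, 5 for each row, row after row: the shift along the tool's x, y, z as a fraction of full scale, then the turn about the tool's z as a fraction of full scale, then the gripper's target within -1 to 1 (shut at 1, half-way at 0, fully open at -1). In form: [dx, dy, dz, twist, hand, dx, dy, dz, twist, hand, ...]. A call has 1 to 5 rows; each row is the pose to reach, as a shift and turn from the pose commanded when the call began, along the tool's axes at that moment, turning the shorter way round; what a row does not reach only later rows make up. Full scale, the value 1, is 500 mm for a shift and pi rad for a turn. A row lasts 1/10 s, in which the tool goes at most 50 mm and 8.59 degrees, less where a joint would pass 70% of its speed; a pose out of reach is approached as far as the arm can. A call with a number of a shift or a turn outside -1 to 1 is refused whole. A call with a gripper value outside its range is refused whole. The fingers move at their own pace and stop on an object; "force" is the grip in N (left out, the last holds). Time passes only in rows, so rows that repeat a pose let the fingers close. It gives the time, the measured TCP pose, the force and the opening at its end, in the units of the state.
- manip.get_state(): the state, without advancing time (a new reading comes with each control period).
- get_image(name): name is "side" or "top"; returns a dict with "frame" (400x640x3 uint8, blue, green, red), "fx", "fy", "cx", "cy" (pixels), "rvec" (rotation vector, rad) and "tvec" (3), from world to camera coordinates, as OpenCV has them. Camera axes: x right, y down, z forward; pixel columns grow to the right and rows downward; lengths in m; the calibration is good to about 2 mm. A picture is of the moment at which its call begins. There is no depth.
- job.sign_off(): hands the job in, once; it reports no verdict.
The state is a dict: "clock": time; "qpos": joint angles; "qd": joint speeds; "effort": joint torques, N m; "position": TCP position; "ee_rot": TCP orientation; "contact_force": force on the tool from outside, world axes, zero at the start; "moment": the same for the moment, N m; "width": finger opening in m.
Only numpy, scipy, OpenCV 4.12 (cv2) and the standard library are available. Lean on these libraries where they do the work, as an engineer would, in place of code of your own. Each camera call takes 0.05 s, during which the arm holds its last target. There are 200 camera calls.

## Task

The aluminium fence on the green ticket jig has slipped sideways, so its hole no longer lines up with the hole in the base. Take the yellow-headed tapered drift from the wooden rack and push it down through both holes until its collar sits fully home on the fence and the drift has drawn the fence into line; then swing the red keeper over the drift's head as far as it goes. Leave the drift in, and leave the black-headed spare pin, the label roll and the ticket bundle where they are.

Things in the scene. Friction and masses are not known exactly. Their poses are not given: they have to be found in the camera images.
- jig: Fixed green jig, origin on the table under the axis of its upright through hole (24 mm diameter); z up, y along the fence's travel. Block 130 (x) by 150 (y) by 60 mm high, foot flanges to x = 79 mm; at y -75 to -165 mm a bed with a paper stack, 80 mm high. A steel post 18 mm in diameter, 116 mm high, at x = -62 mm, y = 0 carries the keeper: close fingers along y at the hole.
- base_hole (a point): Centre of the upper mouth of the base's hole, hidden under the fence, 60 mm above the table; axes as the jig's.
- fence (a joint): How far the fence has slipped along the jig's +y (away from the paper stack), in m: 0 when the two holes are in line; it starts at +0.005 to +0.008, moves only along y against about 6 N of friction, and stays where it is left.
- fence_hole (a point): Centre of the upper mouth of the hole in the fence plate, 70 mm above the table. The fence is an aluminium plate 85 mm (x) by 130 mm (y) by 10 mm thick lying on the block, hole 24 mm in diameter, with a 7 mm wide strip standing 12 mm above it along the edge at y = -68 mm.
- drift: Loose 200 g steel drift, yellow round head, 108 mm long, upright in the rack. Origin: centre of its lower tip, z up. From the tip: taper 6 to 23 mm diameter over 40 mm, parallel 23 mm to 62 mm, collar 34 mm diameter from 62 to 68, grip head 26 mm diameter from 68 to 108. Home, the collar rests on the fence, tip 8 mm and head top 116 mm above the table; pushing it home takes up to about 20 N.
- spare: Loose straight pin with a black head, square-ended, otherwise the size of the drift; stands in the rack's other hole. Not to be used or moved.
- rack: Fixed wooden rack block, 70 mm (x) by 150 mm (y) by 66 mm high, origin under its centre. Two upright holes 25 mm in diameter at y = +45 and -45 mm; the pins hang in them by their collars, tips 4 mm above the table, heads from 72 to 112 mm above it. Which pin is in which hole varies.
- keeper (a joint): Angle (rad) of the red keeper about its upright post: 0 swung away (arm 2.0 rad counter-clockwise from above from the jig's +x), 2.0 at its stop over the hole (arm along +x). It grows clockwise, starts at 0 to 0.5, needs about 1 N at the knob, stays put. Arm 18 mm wide, 8 thick, 75 long, underside 119 mm above the table: clears a home drift's head by 3 mm, is blocked by a higher one.
- keeper_knob (a point): Centre of the top of the keeper's upright black knob, 161 mm above the table: 16 mm in diameter, 34 mm tall, standing on the arm 62 mm from the post's axis.
- keeper_pivot (a point): The keeper's upright turning axis, at the underside of the arm, 119 mm above the table; axes as the jig's.
- roll: Loose roll of labels, a ring 76 mm across and 45 mm high, standing flat on the table; origin at the centre of its underside. Leave it.
- bundle: Loose banded bundle of tickets, 55 by 85 by 32 mm, origin at the centre of its underside. Leave it.

How it is judged:
By the outcome, as a careful person would: the job done as asked, in the order asked, and still so for the second after the job is handed in, with the robot touching nothing.
It also fails if it takes over 62 s, if anything falls off the work surface, if the arm or the gripper's body presses on something with over 40 N, if the wrist force passes 120 N, or if a joint passes its speed limit or range.

## Working session

There is one attempt and no reset: what is moved stays moved. The work goes in short steps, Python scripts to look and compute and a tool call to move; the robot and the scene stay as the last step left them, time stands still between calls to the robot, and variables do not carry over. Pictures are saved under pics/ and viewed, about 8 in all and at most 12, crops included, and the job is handed in when it is done.

Besides the shell and the picture viewer there is one more tool, called as a command line: name --argument value ..., lists and objects as JSON in quotes. step_arm: Moves the arm, as the interface text tells. Its arguments: {"type":"object","properties":{"moves":{"type":"array","items":{"type":"number","minimum":-1,"maximum":1}},"force":{"type":"number"}},"required":["moves"]}

```bash
mkdir -p pics
cat > h.py <<'E'
import numpy as np, cv2
from rig import manip, get_image, job
def snap(name, fn, crop=None, scale=1):
    im=get_image(name); f=im["frame"]
    np.savez("pics/%s.npz"%fn, **im)
    if crop: x0,y0,x1,y1=crop; f=f[y0:y1,x0:x1]
    if scale!=1: f=cv2.resize(f,None,fx=scale,fy=scale,interpolation=cv2.INTER_CUBIC)
    cv2.imwrite("pics/%s.png"%fn,f); return im
def cam(im):
    K=np.array([[im["fx"],0,im["cx"]],[0,im["fy"],im["cy"]],[0,0,1.]],float)
    R=cv2.Rodrigues(np.array(im["rvec"],float))[0]; return K,R,np.array(im["tvec"],float).ravel()
def at_z(im,u,v,z):
    K,R,t=cam(im); d=R.T@np.linalg.solve(K,[u,v,1.]); c=-R.T@t
    return c+d*(z-c[2])/d[2]
def proj(im,p):
    K,R,t=cam(im); q=K@(R@np.asarray(p,float)+t); return q[:2]/q[2]
def tool(p):  # world displacement -> tool fractions
    from scipy.spatial.transform import Rotation as Ro
    s=manip.get_state(); w,x,y,z=s["ee_rot"]; R=Ro.from_quat([x,y,z,w]).as_matrix()
    return R, R.T@(np.asarray(p)-s["position"])/0.5
E
python3 - <<'E'
from h import *
for n in("side","top"):
    im=snap(n,n+"0"); K,R,t=cam(im); print(n,K[0,0],-R.T@t)
print(manip.get_state())
E
```

```text
side 465.386963996167 [0.43029612 0.75985179 0.62336166]
top 405.2315443799063 [0.38517526 0.08582601 0.81103075]
{'clock': 0.1, 'qpos': array([-1.28801406e+00,  2.76542044e-01,  1.50603259e+00, -1.95826722e-05,
        1.36068662e+00, -1.21014796e-01]), 'qd': array([ 0.00053562, -0.00127983, -0.00356206,  0.00072416,  0.0002152 ,
        0.00062133]), 'effort': array([ 1.32656191e-03, -4.17698407e+01, -2.46402919e+01,  3.21653624e-05,
        5.82357126e-03, -2.80910186e-06]), 'position': array([ 0.22577792, -0.5283237 ,  0.24450993]), 'ee_rot': array([-8.30802228e-04,  9.79686879e-01,  2.00531599e-01, -7.69510171e-05]), 'contact_force': array([ 0.62045053,  0.64041992, -0.4563962 ]), 'moment': array([ 0.0386535 , -0.04394015, -0.0037198 ]), 'width': 0.08553334690468577}
```

View pics/top0.png

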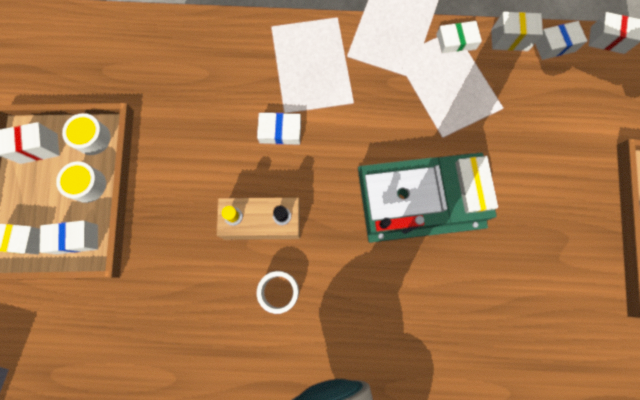

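View pics/side0.png

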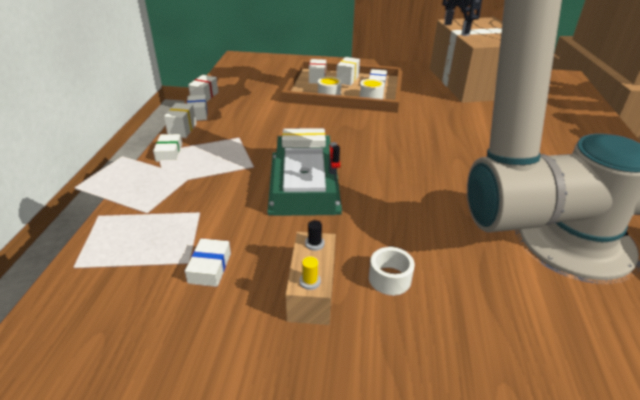

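The top view shows the yellow drift head at (230,213), the black spare at (281,213), the jig's fence hole at about (403,194), the keeper post at about (420,220) and the knob at about (384,223). I'll zoom in on the jig in both views.

Run:
```python
from h import *
A=np.load("pics/top0.npz"); B=np.load("pics/side0.npz")
a=cv2.resize(A["frame"][145:250,350:510],None,fx=5,fy=5,interpolation=cv2.INTER_CUBIC)
b=cv2.resize(B["frame"][120:220,260:355],None,fx=6,fy=6,interpolation=cv2.INTER_CUBIC)
cv2.imwrite("pics/ca.png",a); cv2.imwrite("pics/cb.png",b)
for n,im in(("top",A),("side",B)):
    h=cv2.cvtColor(im["frame"],cv2.COLOR_BGR2HSV)
    m=cv2.inRange(h,(22,170,120),(35,255,255)); k,l,s,c=cv2.connectedComponentsWithStats(m)
    for i in range(1,k):
        if s[i,4]>30: print(n,s[i],c[i],at_z(im,*c[i],.112),at_z(im,*c[i],.092))
for u,v in((281,213),): print("black",at_z(A,u,v,.112))
```

```text
top [520  13   6  22 113] [522.56637168  23.46017699] [ 0.90065149 -0.29315627  0.112     ] [ 0.9153998  -0.30399935  0.092     ]
top [ 66 117  29  27 599] [ 80.38230384 130.39732888] [0.6418291  0.52804664 0.112     ] [0.64917223 0.54069903 0.092     ]
top [471 157  15  54 251] [477.89641434 183.44621514] [ 0.57440863 -0.19355225  0.112     ] [ 0.57982279 -0.20154555  0.092     ]
top [ 60 166  30  28 652] [ 74.98466258 179.41257669] [0.54975333 0.52234529 0.112     ] [0.55446208 0.53483456 0.092     ]
top [221 205  18  17 209] [229.38277512 213.21052632] [0.50117217 0.24358372 0.112     ] [0.50449096 0.24809733 0.092     ]
top [  0 224  12  28 166] [  5.78313253 237.79518072] [0.44142562 0.62334256 0.112     ] [0.44303501 0.63872147 0.092     ]
side [322  78  16   6  80] [329.3875  80.6125] [ 0.55065511 -0.45435915  0.112     ] [ 0.5553625  -0.50184847  0.092     ]
side [364  81  17   6  81] [371.77777778  83.28395062] [ 0.43417634 -0.45439988  0.112     ] [ 0.4343281 -0.5018908  0.092    ]
side [302 256  16  28 383] [309.74934726 269.19582245] [0.50084728 0.2646193  0.112     ] [0.50360662 0.24525013 0.092     ]
black [0.50553182 0.15353069 0.112     ]
```

View pics/ca.png

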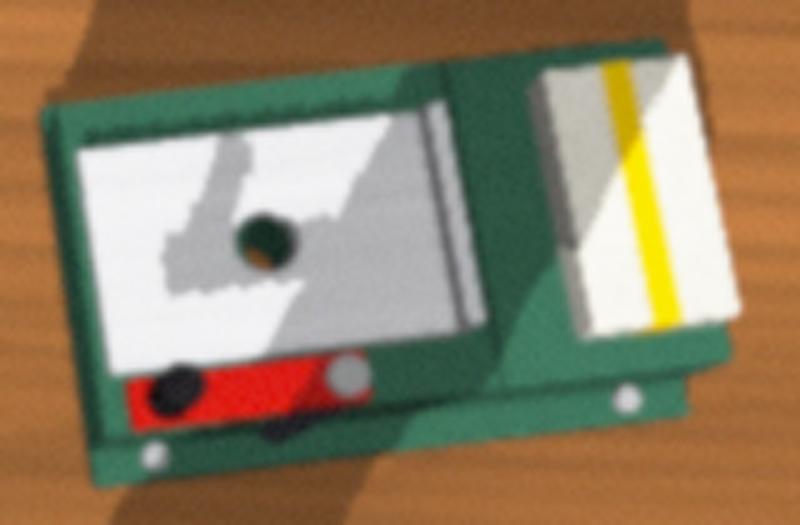

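View pics/cb.png

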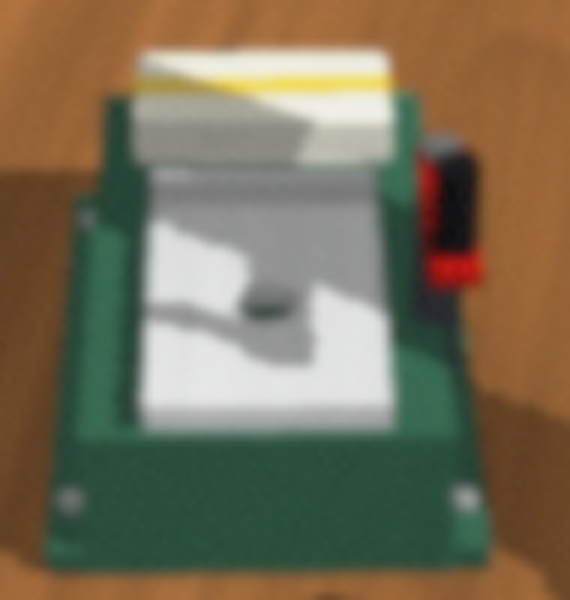

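Run:
```python
from h import *
A=np.load("pics/top0.npz"); B=np.load("pics/side0.npz")
fa=lambda u,v:(350+(u+.5)/5-.5,145+(v+.5)/5-.5)
fb=lambda u,v:(260+(u+.5)/6-.5,120+(v+.5)/6-.5)
for n,u,v,z in(("fTL",78,150,.07),("fBL",112,375,.07),("hole",267,242,.07),("sBR",487,323,.082),("sTR",443,102,.082),("blkTL",45,106,.06),("knob",178,388,.161),("post",349,377,.127),("bolt1",155,457,.01),("bolt2",628,400,.01)):
    print(n,at_z(A,*fa(u,v),z).round(4))
for n,u,v,z in(("hole",268,303,.07),("fFL",138,405,.07),("fFR",397,405,.07),("sL",150,172,.082),("sR",380,172,.082),("knob",455,143,.161)):
    print("side",n,at_z(B,*fb(u,v),z).round(4))
```

```text
fTL [0.5935 0.0029 0.07  ]
fBL [ 0.5078 -0.0114  0.07  ]
hole [ 0.5609 -0.0688  0.07  ]
sBR [ 0.5312 -0.1469  0.082 ]
sTR [ 0.615  -0.1323  0.082 ]
blkTL [0.6134 0.0149 0.06  ]
knob [ 0.4894 -0.0209  0.161 ]
post [ 0.5013 -0.0849  0.127 ]
bolt1 [ 0.4856 -0.0368  0.01  ]
bolt2 [ 0.5168 -0.2257  0.01  ]
side hole [ 0.5607 -0.0658  0.07  ]
side fFL [0.5948 0.0028 0.07  ]
side fFR [ 0.5077 -0.0103  0.07  ]
side sL [ 0.6154 -0.1293  0.082 ]
side sR [ 0.5299 -0.1423  0.082 ]
side knob [ 0.4933 -0.0327  0.161 ]
```

Run:
```python
from h import *
R,f=tool([0.503,0.245,0.20]); print(R.round(3)); print(f.round(4))
```

```text
[[ 0.92   0.393 -0.   ]
 [ 0.393 -0.92   0.002]
 [ 0.    -0.002 -1.   ]]
[ 1.1175 -1.2043  0.0912]
```

step_arm --moves '[0.335, -0.361, 0, 0.077, -1, 0.335, -0.361, 0, 0.077, -1, 0.335, -0.361, 0, 0.077, -1, 0.335, -0.361, 0, 0.077, -1, 0.335, -0.361, 0, 0.077, -1]'

```text
clock: 0.6
position: [0.3091, -0.2946, 0.2449]
ee_rot: [-0.0, 0.997, 0.081, 0.0]
contact_force: [1.4, 0.1, -0.0]
width: 0.0855
```

Run:
```python
from h import *
R,f=tool([0.503,0.245,0.20]); print(R.round(3)); print(f.round(4),manip.get_state()["clock"],manip.get_state()["position"])
```

```text
[[ 0.987  0.161 -0.   ]
 [ 0.161 -0.987  0.001]
 [ 0.    -0.001 -1.   ]]
[ 0.5561 -1.0028  0.0908] 0.6 [ 0.30911184 -0.2945932   0.24493898]
```

step_arm --moves '[0.24, -0.43, 0, 0, -1, 0.24, -0.43, 0, 0, -1, 0.24, -0.43, 0, 0, -1, 0.24, -0.43, 0, 0, -1, 0.24, -0.43, 0, 0, -1]'

```text
clock: 1.1
position: [0.3928, -0.0632, 0.2452]
ee_rot: [0.0, 0.997, 0.081, 0.0]
contact_force: [0.2, 0.1, -0.5]
width: 0.0853
```

step_arm --moves '[0.24, -0.43, 0, 0, -0.3, 0.24, -0.43, 0, 0, -0.3, 0.24, -0.43, 0, 0, -0.3, 0.24, -0.43, 0, 0, -0.3, 0.24, -0.43, 0, 0, -0.3]'

```text
clock: 1.6
position: [0.4767, 0.1685, 0.245]
ee_rot: [0.0, 0.997, 0.081, -0.0]
contact_force: [0.2, -1.4, -0.4]
width: 0.0555
```

Run:
```python
from h import *
R,f=tool([0.503,0.245,0.15]); print(R.round(3)); print(f.round(4),manip.get_state()["position"],manip.get_state()["width"])
```

```text
[[ 0.987  0.162 -0.   ]
 [ 0.162 -0.987 -0.   ]
 [-0.     0.    -1.   ]]
[ 0.0768 -0.1425  0.19  ] [0.47669232 0.16847532 0.24500442] 0.05551702004002663
```

step_arm --moves '[0.077, -0.1425, 0, 0, -0.3, 0.077, -0.1425, 0, 0, -0.3, 0.077, -0.1425, 0.14, 0, -0.3, 0.077, -0.1425, 0.14, 0, -0.3, 0.077, -0.1425, 0.14, 0, -0.3]'

```text
clock: 2.1
position: [0.5003, 0.2421, 0.1714]
ee_rot: [0.001, 0.997, 0.081, -0.004]
contact_force: [-1.5, 0.2, -0.8]
width: 0.0555
```

Run:
```python
from h import *
a=snap("top","t1"); b=snap("side","s1")
f=np.hstack([cv2.resize(a["frame"][140:260,160:320],None,fx=2.5,fy=2.5),cv2.resize(b["frame"][170:290,230:390],None,fx=2.5,fy=2.5)])
cv2.imwrite("pics/c1.png",f)
R,g=tool([0.503,0.245,0.091]); print(g.round(4),manip.get_state()["position"])
```

```text
[ 0.0004 -0.0048  0.1687] [0.50323198 0.24260074 0.17532619]
```

View pics/c1.png

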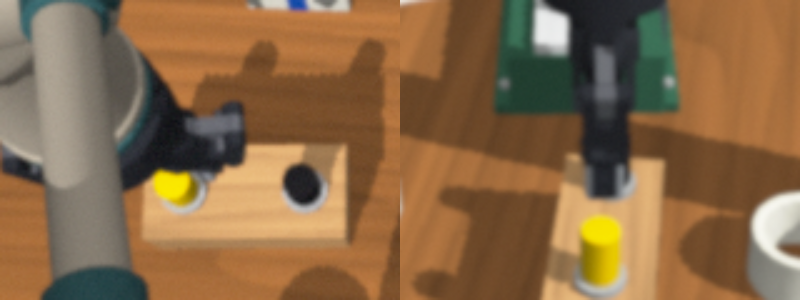

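The fingers straddle the yellow head, with the spare well clear of them. I'll descend and grip.

step_arm --moves '[0, -0.0048, 0.05, 0, -0.3, 0, -0.0048, 0.1, 0, -0.3, 0, -0.0048, 0.14, 0, -0.3, 0, -0.0048, 0.168, 0, -0.3, 0, -0.0048, 0.168, 0, -0.3]'

```text
clock: 2.7
position: [0.5028, 0.2446, 0.0913]
ee_rot: [0.0, 0.997, 0.08, -0.0]
contact_force: [-0.9, -0.7, -0.4]
width: 0.0556
```

step_arm --moves '[0, 0, 0, 0, 0.2, 0, 0, 0, 0, 0.6, 0, 0, 0, 0, 0.6, 0, 0, 0, 0, 0.6, 0, 0, 0, 0, 0.6]' --force 60

```text
clock: 3.2
position: [0.5041, 0.2463, 0.0934]
ee_rot: [-0.001, 0.997, 0.081, 0.002]
contact_force: [-0.5, 3.2, 6.0]
width: 0.0244
```

step_arm --moves '[0, 0, 0, 0, 0.8, 0, 0, 0, 0, 0.8]' --force 60

```text
clock: 3.4
position: [0.5041, 0.2463, 0.0934]
ee_rot: [-0.001, 0.997, 0.081, 0.002]
contact_force: [-1.0, 3.1, 6.7]
width: 0.0247
```

step_arm --moves '[0, 0, -0.05, 0, 0.8, 0, 0, -0.13, 0, 0.8, 0, 0, -0.2, 0, 0.8, 0, 0, -0.24, 0, 0.8, 0, 0, -0.24, 0, 0.8]'

```text
clock: 3.9
position: [0.5046, 0.2453, 0.2148]
ee_rot: [-0.0, 0.997, 0.081, 0.004]
contact_force: [-0.4, -0.8, -2.4]
width: 0.0241
```

Run:
```python
from h import *
R,g=tool([0.562,-0.073,0.21]); print(g.round(4)); s=manip.get_state(); print(s["position"],s["width"],s["contact_force"])
```

```text
[0.0104 0.6468 0.0095]
[0.5046145  0.24529682 0.21484029] 0.024073414929107688 [-0.40294908 -0.77540958 -2.41791096]
```

step_arm --moves '[0.01, 0.05, 0, 0, 0.8, 0.01, 0.15, 0, 0, 0.8, 0.01, 0.24, 0, 0, 0.8, 0.01, 0.33, 0, 0, 0.8, 0.01, 0.42, 0, 0, 0.8]'

```text
clock: 4.4
position: [0.5404, 0.0367, 0.2095]
ee_rot: [0.0, 0.997, 0.081, -0.002]
contact_force: [0.4, 0.7, -1.0]
width: 0.0244
```

step_arm --moves '[0, 0.08, 0, 0, 0.8, 0, 0.14, 0, 0, 0.8, 0, 0.19, 0, 0, 0.8, 0, 0.22, 0, 0, 0.8, 0, 0.22, 0, 0, 0.8]'

```text
clock: 4.9
position: [0.5589, -0.0716, 0.2099]
ee_rot: [-0.0, 0.997, 0.08, -0.001]
contact_force: [0.3, 0.8, -1.5]
width: 0.0246
```

Run:
```python
from h import *
a=snap("top","t2"); b=snap("side","s2")
f=np.hstack([cv2.resize(a["frame"][120:260,340:500],None,fx=2.5,fy=2.5),cv2.resize(b["frame"][90:230,240:400],None,fx=2.5,fy=2.5,interpolation=cv2.INTER_CUBIC)])
cv2.imwrite("pics/c2.png",f)
R,g=tool([0.562,-0.073,0.21]); s=manip.get_state(); print(g.round(4),s["position"],s["ee_rot"],s["width"],s["contact_force"])
```

```text
[0.0055 0.0085 0.0009] [ 0.55857612 -0.06923397  0.21046416] [-7.60522590e-04  9.96738159e-01  8.06953803e-02 -8.48322858e-04] 0.024540485881580414 [ 0.4690378   0.38640238 -1.98917063]
```

View pics/c2.png

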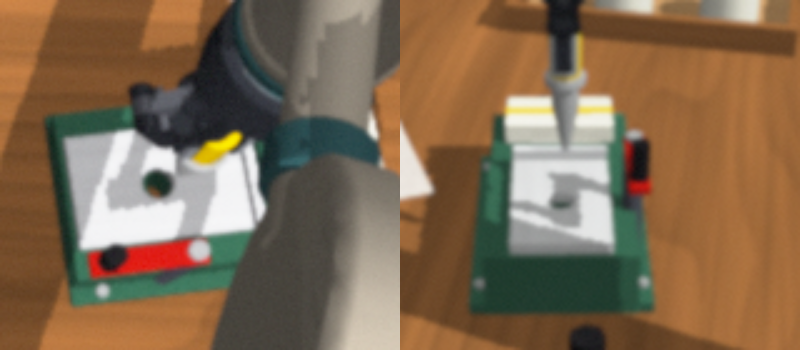

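Run:
```python
from h import *
b=np.load("pics/s2.npz"); a=np.load("pics/t2.npz")
print(at_z(b,306.5,150.6,.121), proj(b,[.5586,-.0692,.121]),proj(b,[.5586,-.0692,.184]))
# dark hole centroid, side and top
print("hole side",at_z(b,240+162/2.5,90+203/2.5,.07),"hole top",at_z(a,340+157/2.5,120+184/2.5,.07))
f=cv2.resize(b["frame"][85:185,255:355],None,fx=6,fy=6,interpolation=cv2.INTER_CUBIC)
cv2.imwrite("pics/c3.png",f)
```

```text
[ 0.55528985 -0.06279562  0.121     ] [305.39135324 148.90248071] [305.30279556 121.85112436]
hole side [ 0.55888494 -0.06173603  0.07      ] hole top [ 0.55975916 -0.06837517  0.07      ]
```

View pics/c3.png

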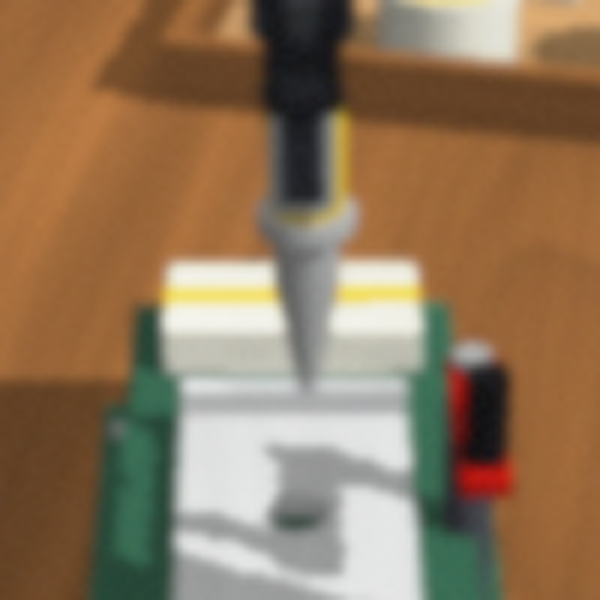

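Run:
```python
from h import *
R,g=tool([0.5625,-0.0715,0.139]); s=manip.get_state(); print(g.round(4),s["position"],s["clock"])
```

```text
[0.0072 0.006  0.1429] [ 0.55857612 -0.06923397  0.21046416] 5.0
```

step_arm --moves '[0.0072, 0.006, 0, 0, 0.8, 0.0072, 0.006, 0.03, 0, 0.8, 0.0072, 0.006, 0.06, 0, 0.8, 0.0072, 0.006, 0.08, 0, 0.8, 0.0072, 0.006, 0.09, 0, 0.8]'

```text
clock: 5.5
position: [0.5628, -0.0714, 0.1653]
ee_rot: [-0.0, 0.997, 0.081, -0.001]
contact_force: [-0.6, -0.2, -1.8]
width: 0.0243
```

step_arm --moves '[0, 0, 0.015, 0, 0.8, 0, 0, 0.03, 0, 0.8, 0, 0, 0.045, 0, 0.8, 0, 0, 0.053, 0, 0.8, 0, 0, 0.053, 0, 0.8]'

```text
clock: 6.0
position: [0.5628, -0.0724, 0.1391]
ee_rot: [-0.0, 0.997, 0.081, -0.001]
contact_force: [0.2, 0.1, -1.4]
width: 0.0246
```

step_arm --moves '[0, 0.002, 0.008, 0, 0.8, 0, 0.003, 0.016, 0, 0.8, 0, 0.004, 0.024, 0, 0.8, 0, 0.004, 0.024, 0, 0.8]'

```text
clock: 6.4
position: [0.5632, -0.0724, 0.1275]
ee_rot: [-0.002, 0.997, 0.08, -0.0]
contact_force: [0.4, 5.9, -2.2]
width: 0.0246
```

step_arm --moves '[0, 0, 0.006, 0, 0.8, 0, 0, 0.012, 0, 0.8, 0, 0, 0.012, 0, 0.8]'

```text
clock: 6.7
position: [0.5632, -0.0724, 0.1218]
ee_rot: [-0.002, 0.997, 0.08, -0.0]
contact_force: [-1.9, 6.3, 0.4]
width: 0.0248
```

step_arm --moves '[0, 0.003, 0.004, 0, 0.8, 0, 0.004, 0.008, 0, 0.8, 0, 0.004, 0.012, 0, 0.8, 0, 0.004, 0.012, 0, 0.8]'

```text
clock: 7.1
position: [0.5635, -0.0744, 0.1157]
ee_rot: [-0.002, 0.997, 0.08, -0.0]
contact_force: [-0.1, 5.4, -0.2]
width: 0.0247
```

step_arm --moves '[0, 0, 0.004, 0, 0.8, 0, 0, 0.008, 0, 0.8, 0, 0, 0.012, 0, 0.8, 0, 0, 0.012, 0, 0.8]'

```text
clock: 7.5
position: [0.5635, -0.0743, 0.1098]
ee_rot: [-0.002, 0.997, 0.08, -0.0]
contact_force: [-1.1, 5.5, -0.1]
width: 0.0244
```

step_arm --moves '[0, 0.001, 0.004, 0, 0.8, 0, 0.001, 0.008, 0, 0.8, 0, 0.001, 0.012, 0, 0.8, 0, 0.001, 0.012, 0, 0.8]'

```text
clock: 7.9
position: [0.5634, -0.0741, 0.1038]
ee_rot: [-0.003, 0.997, 0.08, -0.0]
contact_force: [-0.4, 6.6, -0.0]
width: 0.0245
```

Run:
```python
from h import *
s=manip.get_state(); print(s["position"],s["contact_force"],s["moment"])
```

```text
[ 0.56341128 -0.07411395  0.10375824] [-0.36504855  6.58586686 -0.00804979] [ 1.55081528  0.13251136 -0.08419112]
```

step_arm --moves '[0, 0, 0.004, 0, 0.8, 0, 0, 0.008, 0, 0.8, 0, 0, 0.012, 0, 0.8, 0, 0, 0.014, 0, 0.8, 0, 0, 0.014, 0, 0.8]'

```text
clock: 8.4
position: [0.5635, -0.074, 0.0975]
ee_rot: [-0.003, 0.997, 0.08, -0.0]
contact_force: [-1.0, 8.0, 5.1]
width: 0.0245
```

step_arm --moves '[0, 0, 0.004, 0, 0.8, 0, 0, 0.008, 0, 0.8, 0, 0, 0.008, 0, 0.8]'

```text
clock: 8.7
position: [0.5635, -0.0739, 0.0972]
ee_rot: [-0.002, 0.997, 0.08, 0.001]
contact_force: [-8.2, 10.3, 25.6]
width: 0.0246
```

The descent stopped with the TCP at z = 0.0972 under 25 N, where I expected the collar to seat (0.0974). I'll unload, release and lift.

step_arm --moves '[0, -0.003, -0.014, 0, 0.8, 0, -0.003, -0.014, 0, 0.8, 0, -0.003, -0.014, 0, 0.5, 0, -0.003, -0.014, 0, 0, 0, -0.003, -0.014, 0, -0.3]'

```text
clock: 9.2
position: [0.5644, -0.0762, 0.1]
ee_rot: [0.001, 0.997, 0.081, 0.001]
contact_force: [1.1, -0.1, 0.3]
width: 0.0524
```

step_arm --moves '[0, 0, 0, 0, -0.3, 0, 0, 0, 0, -0.3, 0, 0, -0.05, 0, -0.3, 0, 0, -0.13, 0, -0.3, 0, 0, -0.2, 0, -0.3]'

```text
clock: 9.7
position: [0.5638, -0.0757, 0.2009]
ee_rot: [0.0, 0.997, 0.081, -0.0]
contact_force: [1.3, 0.1, -0.1]
width: 0.0551
```

step_arm --moves '[-0.05, -0.1, -0.05, 0, -0.3, -0.15, -0.18, -0.05, 0, 0.3, -0.3, -0.18, -0.05, 0, 1, -0.3, -0.18, -0.05, 0, 1, -0.3, -0.18, -0.05, 0, 1]'

```text
clock: 10.2
position: [0.3947, -0.0098, 0.2244]
ee_rot: [-0.0, 0.997, 0.081, -0.002]
contact_force: [0.6, -1.0, -0.6]
width: -0.0001
```

Run:
```python
from h import *
a=snap("top","t3"); b=snap("side","s3")
f=np.hstack([cv2.resize(a["frame"][145:255,350:450],None,fx=4,fy=4,interpolation=cv2.INTER_CUBIC),cv2.resize(b["frame"][90:200,260:360],None,fx=4,fy=4,interpolation=cv2.INTER_CUBIC)])
cv2.imwrite("pics/c4.png",f)
s=manip.get_state(); print(s["clock"],s["position"],s["contact_force"],s["width"])
```

```text
10.3 [ 0.40097011 -0.01088021  0.22538119] [-0.05097289  0.25534761  0.17280339] -3.465467711564439e-05
```

View pics/c4.png

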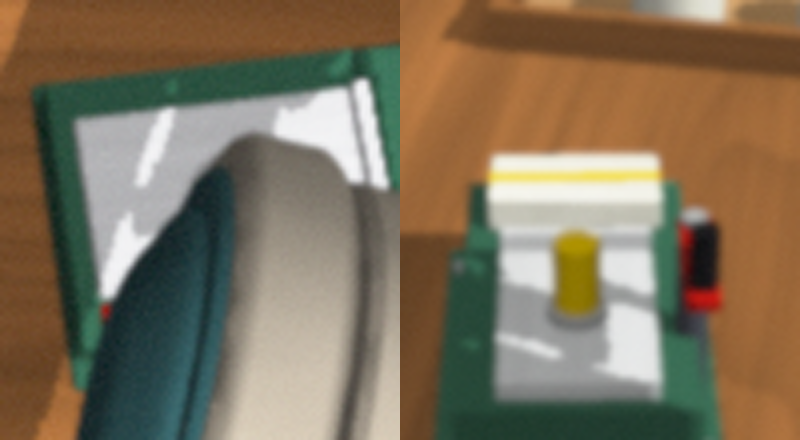

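Run:
```python
from h import *
b=np.load("pics/s3.npz")
print("head top exp",proj(b,[.5625,-.0735,.116]),"seen ~304.4,150.5; if 8mm high",proj(b,[.5625,-.0735,.124]))
for p in([.4897,-.022,.161],[.4897,-.022,.127],[.5013,-.0834,.127]): print(proj(b,p))
print("crop coords: 400+(u-260)*4, (v-90)*4")
P=np.array([.5013,-.0834])
for d in(101,80,60,40,25,10,5): print(d,(P+.062*np.array([np.cos(np.radians(d)),np.sin(np.radians(d))])).round(4))
R,g=tool([.4897,-.022,.2]); print(g.round(4),R.round(3).tolist())
```

```text
head top exp [303.87481835 149.76425891] seen ~304.4,150.5; if 8mm high [303.85657738 146.47348254]
[336.7263915  146.30853312]
[336.08461907 161.12942333]
[333.46984172 145.09737569]
crop coords: 400+(u-260)*4, (v-90)*4
101 [ 0.4895 -0.0225]
80 [ 0.5121 -0.0223]
60 [ 0.5323 -0.0297]
40 [ 0.5488 -0.0435]
25 [ 0.5575 -0.0572]
10 [ 0.5624 -0.0726]
5 [ 0.5631 -0.078 ]
[0.1715 0.0504 0.0512] [[0.987, 0.161, 0.002], [0.161, -0.987, -0.001], [0.002, 0.001, -1.0]]
```

The side view puts the head top at (304.4,150.5). A seated drift would show at (303.9,149.8) and one 8 mm high at v = 146.5, so the drift is home. The knob also sits where predicted, so next I'll grip it gently.

step_arm --moves '[0.06, 0.02, 0, 0, 0.2, 0.13, 0.04, 0, 0, 0, 0.1715, 0.0504, 0.03, 0, -0.1, 0.1715, 0.0504, 0.051, 0, -0.1, 0.1715, 0.0504, 0.051, 0, -0.1]'

```text
clock: 10.8
position: [0.4894, -0.0218, 0.1971]
ee_rot: [-0.001, 0.997, 0.081, -0.003]
contact_force: [-0.2, 0.3, 0.1]
width: 0.0468
```

step_arm --moves '[0, 0, 0, 0, -0.1, 0, 0, 0, 0, -0.1]'

```text
clock: 11.0
position: [0.4896, -0.0218, 0.1997]
ee_rot: [0.0, 0.997, 0.081, 0.0]
contact_force: [-0.0, -0.3, 0.4]
width: 0.047
```

Run:
```python
from h import *
a=snap("top","t4"); b=snap("side","s4")
f=np.hstack([cv2.resize(a["frame"][160:260,350:450],None,fx=4,fy=4,interpolation=cv2.INTER_CUBIC),cv2.resize(b["frame"][90:190,270:370],None,fx=4,fy=4,interpolation=cv2.INTER_CUBIC)])
cv2.imwrite("pics/c5.png",f)
R,g=tool([.4897,-.022,.152]); s=manip.get_state(); print(g.round(4),s["clock"],s["position"],s["width"])
```

```text
[-0.0002  0.0004  0.0961] 11.1 [ 0.4896882  -0.02177863  0.20003563] 0.047028401568956706
```

View pics/c5.png

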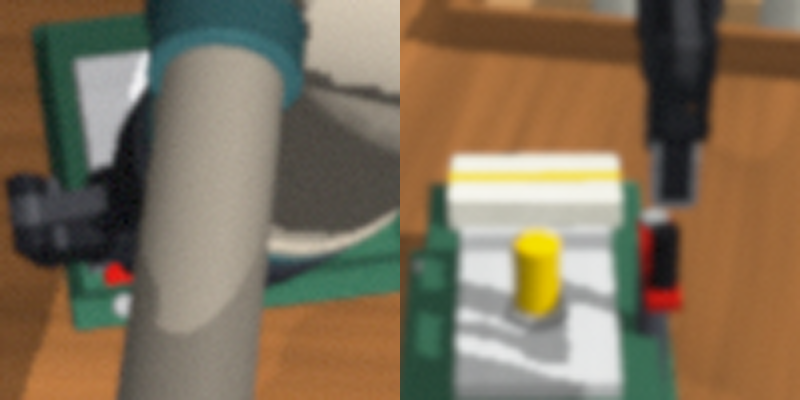

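step_arm --moves '[0, 0, 0.03, 0, -0.1, 0, 0, 0.06, 0, -0.1, 0, 0, 0.085, 0, -0.1, 0, 0, 0.096, 0, -0.1, 0, 0, 0.096, 0, -0.1]'

```text
clock: 11.6
position: [0.4894, -0.0217, 0.1512]
ee_rot: [-0.0, 0.997, 0.081, -0.0]
contact_force: [0.1, -0.0, -0.2]
width: 0.0469
```

step_arm --moves '[0, 0, 0, 0, 0.3, 0, 0, 0, 0, 0.7, 0, 0, 0, 0, 0.9, 0, 0, 0, 0, 0.9, 0, 0, 0, 0, 0.9]' --force 20

```text
clock: 12.1
position: [0.4904, -0.0216, 0.1521]
ee_rot: [-0.0, 0.997, 0.081, 0.001]
contact_force: [-0.5, 1.9, 6.1]
width: 0.0151
```

Run:
```python
from h import *
s=manip.get_state(); print(s["position"],s["width"],s["contact_force"])
R,_=tool([0,0,0]); P=np.array([.5013,-.0834])
q=lambda d:np.r_[P+.062*np.array([np.cos(np.radians(d)),np.sin(np.radians(d))]),0]
for d in(101,92,83,74,65,56,47,38,29,20,12,9,5): print(d,(R.T@(q(d)-q(101))/.5)[:2].round(4))
```

```text
[ 0.49041554 -0.02161107  0.15209142] 0.015130613268045864 [-0.52596942  1.94466707  6.08901713]
101 [0. 0.]
92 [0.0194 0.0009]
83 [0.0385 0.0049]
74 [0.0567 0.0118]
65 [0.0736 0.0215]
56 [0.0887 0.0337]
47 [0.1018 0.0481]
38 [0.1125 0.0643]
29 [0.1205 0.0821]
20 [0.1256 0.1009]
12 [0.1276 0.118 ]
9 [0.1277 0.1245]
5 [0.1274 0.1332]
```

The knob is gripped (width 15 mm). Now I'll swing it round the arc, relieving a little height.

step_arm --moves '[0.0194, 0.0009, -0.003, 0, 0.9, 0.0385, 0.0049, -0.003, 0, 0.9, 0.0567, 0.0118, -0.003, 0, 0.9, 0.0736, 0.0215, -0.003, 0, 0.9, 0.0887, 0.0337, -0.003, 0, 0.9]'

```text
clock: 12.6
position: [0.5383, -0.0291, 0.1523]
ee_rot: [-0.002, 0.997, 0.08, 0.001]
contact_force: [-0.2, 7.9, -1.8]
width: 0.0151
```

step_arm --moves '[0.0131, 0.0144, 0, 0, 0.9, 0.0238, 0.0306, 0, 0, 0.9, 0.0318, 0.0484, 0, 0, 0.9, 0.0369, 0.0672, 0, 0, 0.9, 0.0369, 0.0672, 0, 0, 0.9]'

```text
clock: 13.1
position: [0.5656, -0.0617, 0.1526]
ee_rot: [-0.0, 0.997, 0.08, 0.005]
contact_force: [6.0, 3.6, -5.8]
width: 0.0149
```

step_arm --moves '[0.002, 0.01, 0, 0, 0.9, 0.002, 0.0171, 0, 0, 0.9, 0.002, 0.0236, 0, 0, 0.9, 0.002, 0.028, 0, 0, 0.9, 0.002, 0.028, 0, 0, 0.9]'

```text
clock: 13.6
position: [0.5669, -0.0721, 0.1525]
ee_rot: [-0.003, 0.997, 0.08, 0.003]
contact_force: [3.7, 10.4, -3.1]
width: 0.0151
```

step_arm --moves '[-0.004, 0.006, 0, 0, 0.9, -0.004, 0.006, 0, 0, 0.9, -0.004, 0.006, 0, 0, 0.9]'

```text
clock: 13.9
position: [0.5668, -0.0724, 0.1526]
ee_rot: [-0.006, 0.997, 0.079, 0.005]
contact_force: [6.9, 18.2, -3.3]
width: 0.0155
```

step_arm --moves '[0, -0.006, 0, 0, 0.9, 0, -0.006, 0, 0, 0.7, 0, -0.006, 0, 0, 0.2, 0, -0.006, 0, 0, -0.1, 0, -0.006, 0, 0, -0.1]'

```text
clock: 14.4
position: [0.5621, -0.0762, 0.1528]
ee_rot: [0.001, 0.997, 0.081, 0.0]
contact_force: [-0.3, 0.9, 0.7]
width: 0.0473
```

step_arm --moves '[0, 0, 0, 0, -0.1, 0, 0, -0.05, 0, -0.1, 0, 0, -0.13, 0, -0.1, 0, 0, -0.2, 0, -0.1, 0, 0, -0.25, 0, -0.1]'

```text
clock: 14.9
position: [0.562, -0.0761, 0.2806]
ee_rot: [0.001, 0.997, 0.081, 0.002]
contact_force: [-0.1, 0.3, -0.9]
width: 0.0466
```

step_arm --moves '[-0.1, -0.1, 0, 0, -0.1, -0.2, -0.2, 0, 0, -0.1, -0.3, -0.3, 0, 0, -0.1, -0.36, -0.36, 0, 0, -0.1, -0.36, -0.36, 0, 0, -0.1]'

```text
clock: 15.4
position: [0.3567, 0.071, 0.2779]
ee_rot: [0.0, 0.997, 0.08, 0.0]
contact_force: [-0.5, 1.1, 0.2]
width: 0.047
```

step_arm --moves '[0, -0.1, 0, 0, -0.1, 0, -0.2, 0, 0, -0.1, 0, -0.3, 0, 0, -0.1, 0, -0.3, 0, 0, -0.1]'

```text
clock: 15.8
position: [0.3325, 0.2239, 0.2782]
ee_rot: [-0.002, 0.996, 0.085, 0.001]
contact_force: [0.1, -0.6, -0.1]
width: 0.047
```

Run:
```python
from h import *
a=snap("top","t5"); b=snap("side","s5")
f=np.hstack([cv2.resize(a["frame"][140:260,350:510],None,fx=2.5,fy=2.5,interpolation=cv2.INTER_CUBIC),cv2.resize(b["frame"][90:210,240:400],None,fx=2.5,fy=2.5,interpolation=cv2.INTER_CUBIC)])
g=np.hstack([cv2.resize(a["frame"],(400,250)),cv2.resize(b["frame"],(400,250))])
cv2.imwrite("pics/c6.png",np.vstack([f,g]))
s=manip.get_state(); print(s["clock"],s["position"],s["contact_force"],proj(a,[.5625,-.0735,.161]),proj(b,[.5625,-.0735,.161]))
```

```text
15.9 [0.33369636 0.21929285 0.27782082] [-0.0980079  -0.60671656  1.24702441] [417.30005431 180.02681844] [303.76982611 130.8230519 ]
```

View pics/c6.png

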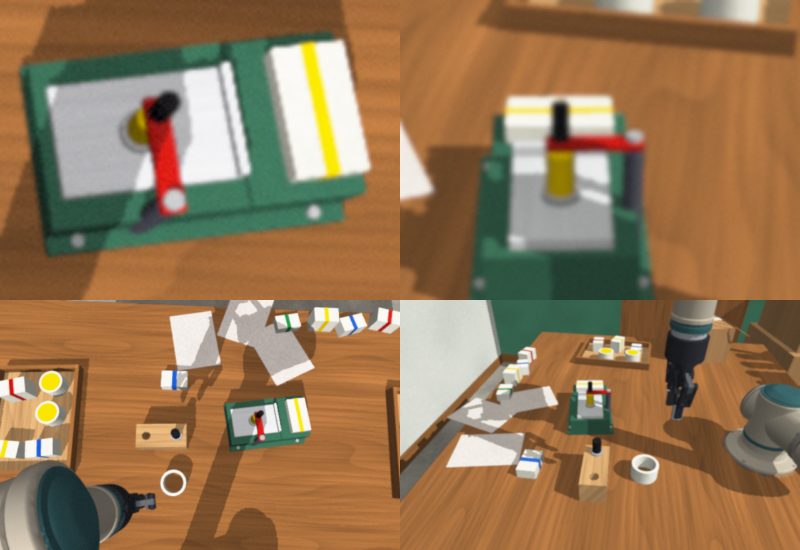

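```bash
python3 -c "
from rig import job; print(job.sign_off())"
```

```text
the job is handed in; nothing more can be done
None
```

The drift is home through both holes, the keeper is swung over its head to the stop, and the job is handed in at about 16 s of the 62 s allowed.

- **Drift:** I took the yellow-headed drift from the rack and lowered it through both holes. The taper drew the fence sideways against about 6 N. The drift stopped dead under about 25 N, with the TCP at 97.2 mm against 97.4 mm predicted for home. In the side picture the head top was within a pixel of its home position; a drift 8 mm high would have shown over 3 pixels higher.
- **Keeper:** I gripped the knob at 20 N and swung it round. At the end it moved only 0.3 mm while the force rose by about 8 N, so I took that as the stop. After release, the knob was within about 1 pixel of its expected position over the hole in both cameras.
- **Other objects:** The last pictures show the spare still in the rack and the roll and bundle where they were, judged by eye. The arm is parked clear of everything.

No check failed. I could not see the fence offset under the collar, so its alignment is inferred from the drift being fully home.

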